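# Start the lifting screw in the cylinder head

### The arm

A 7-joint arm with a two-finger parallel gripper is mounted at the origin on the work surface. World frame = base frame: x ahead of the robot, y to its left, z up, the work surface at z = 0. Lengths are in mm, angles in rad, forces in N, time in s.
With the tool pointing down it reaches from about 400 to 900 mm from the base axis. Payload 5.5 kg.
Tool frame: the origin (TCP) lies on the mounting face of the last link; the fingertips stand 178 mm ahead of it and the grasp point (between the pads) lies 159 mm ahead of it; z points along the fingers, y is the line along which they close (so a half turn about z gives the same grasp; the last joint's range is limited). The gripper opens to 92 mm and grips with 3 to 60 N. Pads are 19 mm wide; open, the fingers measure 130 mm over their backs; the gripper's body (75 mm by 190 mm) begins 47 mm behind the grasp point.
Start: joints at [-1.017, 0.501, -0.427, 1.55, 0.221, 1.138, -0.21], TCP at [186.334, 622.716, 404.729] pointing down, gripper open.
Joint ranges: [-2.88, 2.88], [-0.31, 2.03], [-1.54, 1.56], [0.2, 2.42], [-1.41, 4.55], [0.19, 2.02], [-2.57, 2.57]. Speed limits (rad/s): [2.57, 2.57, 3.14, 3.14, 3.14, 3.14, 3.14].

### API

Orientations are given as [roll, pitch, yaw] about the fixed x, y, z axes, in that order (R = Rz(yaw) Ry(pitch) Rx(roll)).
In Python, from workcell import observe, vision, sign_off gives the robot as it stands.
- The arm moves only by the tool arm_command, never from a script. Its argument "commands" is a list of rows, each a list of 7 numbers: the shift along the world's x, y, z in mm, then the turn, a rotation vector about the world's x, y, z in degrees, then the opening, from 0 (shut) to 1 (fully open). A call has 1 to 10 rows; each row shifts and turns the commanded pose from where the row before left it; what a row does not reach is not made up. A row lasts 1/12 s, in which the tool goes at most 41.7 mm and 7.16 degrees, less where a joint would pass 70% of its speed; a pose out of reach is approached as far as the arm can. A call with a gripper value outside its range is refused whole. The fingers move at their own pace and stop on an object; "grip_force" is the grip in N (left out, the last holds). Time passes only in rows, so rows that do not move let the fingers close. It gives the time, the measured TCP pose, the force, the opening and the grip force at its end, in the units of the state.
- observe(): the state, without advancing time (a new reading comes with each control period).
- vision.capture(name): name is "side" or "top"; returns the picture (400x640x3 uint8, blue, green, red); there is no depth.
- vision.calibration(name): a dict with "K" (3x3 intrinsics, pixels), "world_from_camera" (4x4, takes a point from camera to world coordinates). Camera axes: x right, y up, looking along -z (the intrinsics and any distortion apply to the point x, -y, -z); pixel columns grow to the right and rows downward; lengths in mm; the calibration is good to about 2 mm. A picture is of the moment at which its call begins. calibration takes no time and is no camera call.
- sign_off(): hands the job in; it is judged then, once.
The state is a dict: "clock": time; "qpos": joint angles; "joint_velocities": joint speeds; "effort": joint torques, N m; "eef_pos": TCP position; "tcp_rot": TCP orientation; "force": force on the tool from outside, world axes, zero at the start; "torque": the same for the moment, N m; "grip_width": opening from 0.0 (shut) to 1.0 (fully open); "finger_force": force on a finger pad.
Only numpy, scipy, OpenCV 4.12 (cv2) and the standard library are available. Lean on these libraries where they do the work, as an engineer would, in place of code of your own. Each camera call takes 0.05 s, during which the arm holds its last target. There are 200 camera calls.

### The job

Start the coarse lifting screw standing loose in the cylinder head: turn it backward (counter-clockwise from above) until you feel it drop into the thread, then turn it forward (clockwise) one full turn. Do not lift it out of the boss, and leave the wrench, pot and wooden chock alone. Finish while still gripping the screw by its bar head, holding it still.

Things in the scene. Friction and masses are not known exactly. Their poses are not given: they have to be found in the camera images.
- screw: Loose steel lifting screw, 0.3 kg, right-hand thread, 8 mm a turn, upright in the boss. Origin: on its axis at the underside of its first thread, level with bore at the start; z up. Head: a flat bar 44 mm long (x), 14 wide (y), 22 tall, from 44 to 66 mm above the origin, over a 12 mm neck (28 to 44 mm up) and a 26 mm threaded shank.
- grip (a point): Centre of the screw's bar head, 55 mm above the screw's origin, axes as the screw's; about 155 mm above the table at the start. Open fingers have room all round, and open 60 mm or more they can turn about the bar without lifting. The screw sinks at the drop if let go or pressed down lightly, not while gripped tightly at a constant height.
- bore (a point): Point on the cylinder head's upper face (100 mm above the table) on the axis of the boss, z up. At the start the screw rests on the boss's level first thread. Its mouth, not visible, lies a fifth to half a turn counter-clockwise from there: the screw drops about 6 mm anywhere in some 50 degrees of turn; a stop then soon ends the backward turn.
- rim (a point): Centre of the rim of the steel boss, 38 mm outside diameter, 7 mm above the head's face. From the drop, turned clockwise, the screw goes down 8 mm more per turn, with about 1 mm of axial play, so a tight grip must go down with it. Turned clockwise before the drop it only jams against the stop.
- head: Aluminium cylinder head, fixed on the bench, 180 mm along its x, 300 mm along its y, 100 mm tall; origin at the centre of its underside. The boss is at y = +80 mm; four valve springs (36 mm thick, 48 mm tall) stand on its upper face at x = +-35, y = -45 and -105 mm.
- wrench: Loose open-ended wrench lying on the bench, a bystander; origin under its middle.
- pot: White open pot, 90 mm wide, 100 mm tall, a bystander; origin under its centre.
- chock: Wooden chock 100 x 60 x 45 mm, a bystander; origin under its centre.
Mind the look-alikes: they are no part of the job. Of the things shaped like the screw, the steel one is meant.

How it is judged (in metres and radians):
On the way:
1. the screw has dropped into the thread mouth (4 to 7.6 mm below its start) (z of screw in the frame of bore between -0.0076 and -0.004 m), for 0.2 s.
At the end, for the whole second after the job is handed in: The screw is started: after the drop it has gone about one turn forward, so that it sits 11.6 to 16.4 mm below its starting height (nominally 14.2), upright within 0.08 rad, still, and held in the fingers with more than 3 N (z of screw in the frame of bore between -0.0164 and -0.0116 m and contact force between the fingers and screw above 3 N and linear speed of screw below 0.01 m/s and angular speed of screw below 0.15 rad/s and angle between screw's own z axis and vertical below 0.08 rad); the arm keeps its last pose, push and grip.
It fails at once if the screw is lifted more than 5 mm out of the boss (z of screw in the frame of bore above 0.005 m).
It fails at once if the wrench is disturbed (moved more than 3 cm) (distance of wrench from where it was at the start of the episode above 0.03 m).
It fails at once if the pot is disturbed (moved more than 3 cm) (distance of pot from where it was at the start of the episode above 0.03 m).
It fails at once if the chock is disturbed (moved more than 3 cm) (distance of chock from where it was at the start of the episode above 0.03 m).
It also fails if it takes over 72 s, if anything falls off the work surface, if the arm or the gripper's body presses on something with over 40 N, if the wrist force passes 120 N, or if a joint passes its speed limit or range.

## Working session

There is one attempt and no reset: what is moved stays moved. The work goes in short steps, Python scripts to look and compute and a tool call to move; the robot and the scene stay as the last step left them, time stands still between calls to the robot, and variables do not carry over. Pictures are saved under pics/ and viewed, at most 10 in all, crops included, and the job is handed in when it is done.

Besides the shell and the picture viewer there is one more tool, called as a command line: name --pt "numbers of a row" for each row, then --argument value for the rest. arm_command: Moves the arm, as the interface text tells. Its arguments: {"type":"object","properties":{"commands":{"type":"array","items":{"type":"array","items":{"type":"number"}}},"grip_force":{"type":"number"}},"required":["commands"]}

```bash
mkdir -p pics; ls; python3 - <<'E'
from workcell import observe, vision
import cv2
for n in("side","top"):
    im=vision.capture(n);cv2.imwrite(f"pics/{n}0.png",im)
    c=vision.calibration(n);print(n,c)
print(observe())
E
```

```text
pics
side {'K': array([[448.39476183,   0.        , 311.1848788 ],
       [  0.        , 448.39476183, 195.00554762],
       [  0.        ,   0.        ,   1.        ]]), 'world_from_camera': array([[ 8.65228670e-01,  3.48924940e-01, -3.60042684e-01,
         2.19067953e+02],
       [-5.01160877e-01,  6.22985441e-01, -6.00605458e-01,
        -6.67283088e+02],
       [ 1.47351268e-02,  7.00100369e-01,  7.13892393e-01,
         8.51308146e+02],
       [ 0.00000000e+00,  0.00000000e+00,  0.00000000e+00,
         1.00000000e+00]])}
top {'K': array([[451.54855584,   0.        , 320.40844086],
       [  0.        , 451.54855584, 197.99283895],
       [  0.        ,   0.        ,   1.        ]]), 'world_from_camera': array([[ 2.57480547e-02,  9.93726917e-01, -1.08829466e-01,
         4.61643024e+02],
       [-9.99663532e-01,  2.52529391e-02, -5.92547220e-03,
        -6.81311467e+01],
       [-3.14003734e-03,  1.08945418e-01,  9.94042774e-01,
         1.15198648e+03],
       [ 0.00000000e+00,  0.00000000e+00,  0.00000000e+00,
         1.00000000e+00]])}
{'clock': 0.1, 'qpos': array([-1.01680283,  0.50178167, -0.42679484,  1.55133318,  0.22079137,
        1.1383004 , -0.2102971 ]), 'joint_velocities': array([ 0.00198516, -0.00242719, -0.00043165, -0.00217927,  0.00011776,
        0.00055581,  0.00126047]), 'effort': array([-1.15063379e-02, -5.67876577e+01, -5.83854854e+00, -2.79915118e+01,
       -6.90772827e-02,  2.39069812e-02,  1.85972044e-05]), 'eef_pos': array([186.32651577, 622.3932021 , 403.76848045]), 'tcp_rot': array([-3.13982152e+00, -7.14275937e-05,  2.85083315e+00]), 'force': array([0.44691979, 0.18018204, 0.00444023]), 'torque': array([-0.01318789, -0.03797894, -0.01405195]), 'finger_force': 0.0, 'grip_width': 0.9988861789273232}
```

View pics/side0.png

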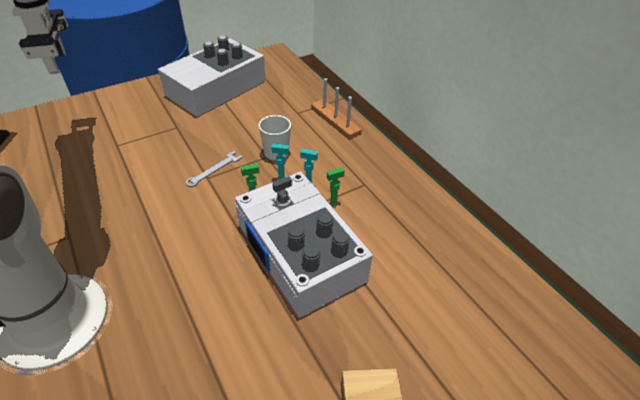

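View pics/top0.png

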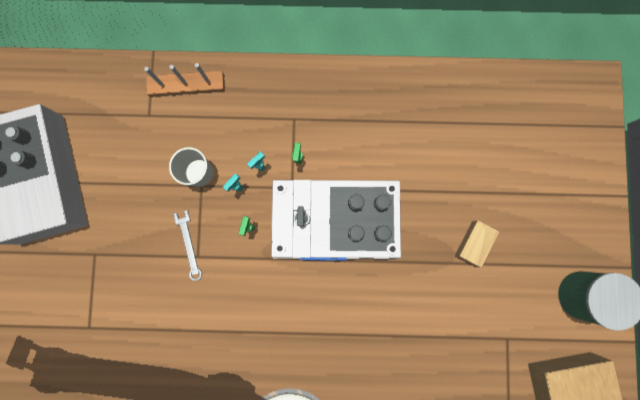

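The side view shows the dark steel screw at about (283,187). The top view shows it at about (301,216), with its bar running roughly along image vertical. The coloured screws around the block are look-alikes. I'll zoom in next.

```bash
python3 - <<'E'
import cv2,numpy as np
s=cv2.imread("pics/side0.png")[165:225,240:340];t=cv2.imread("pics/top0.png")[185:245,260:360]
f=lambda a:cv2.resize(a,None,fx=8,fy=5 if 0 else 8,interpolation=cv2.INTER_NEAREST)[:, :800]
a=cv2.resize(s[:, :66],None,fx=6,fy=6,interpolation=0);b=cv2.resize(t[:, :66],None,fx=6,fy=6,interpolation=0)
cv2.imwrite("pics/crop.png",np.hstack([a,b]))
E
```

```text
(no output)
```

View pics/crop.png

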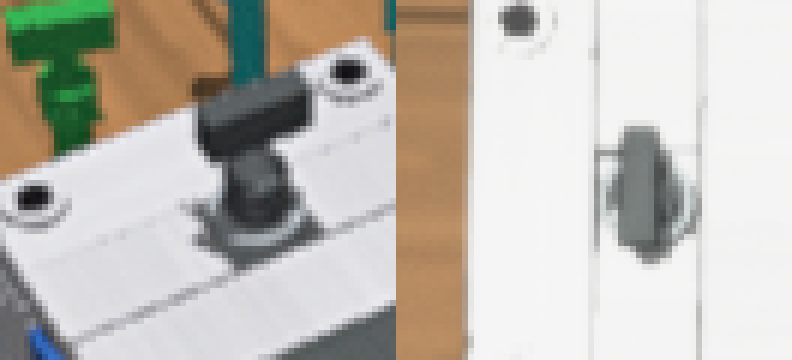

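The crop shows the bar's top face. In the side view it runs from about (274,184) to (291,177), and in the top view from about (300,226) to (300.7,206). I'll triangulate those points.

```bash
cat > h.py <<'E'
import numpy as np,cv2
from workcell import observe,vision
def ray(n,p):
    c=vision.calibration(n);K=c["K"];T=c["world_from_camera"]
    d=np.linalg.inv(K)@[p[0],p[1],1];d=T[:3,:3]@[d[0],-d[1],-d[2]]
    return T[:3,3],d/np.linalg.norm(d)
def plane(n,p,z):
    o,d=ray(n,p);return o+d*(z-o[2])/d[2]
def tri(ps,pt):
    o1,d1=ray("side",ps);o2,d2=ray("top",pt)
    A=np.stack([d1,-d2],1);t=np.linalg.lstsq(A,o2-o1,rcond=None)[0]
    a,b=o1+t[0]*d1,o2+t[1]*d2
    return (a+b)/2,np.linalg.norm(a-b)
E
python3 - <<'E'
from h import *
np.set_printoptions(precision=1,suppress=True)
for ps,pt in (((273.8,184),(299.3,225.4)),((290.2,176.8),(300.2,205.6)),((282,180.7),(299.8,215.6))): print(tri(ps,pt),plane("top",pt,166),plane("side",ps,166))
t=cv2.imread("pics/top0.png");g=cv2.cvtColor(t,cv2.COLOR_BGR2GRAY)
m=((g>75)&(g<125)).astype(np.uint8);m[:200]=0;m[232:]=0;m[:,:294]=0;m[:,310:]=0
n,l,st,ce=cv2.connectedComponentsWithStats(m,connectivity=4)
k=1+st[1:,4].argmax();print(st[k],ce[k])
ys,xs=np.where(l==k);r=cv2.minAreaRect(np.c_[xs,ys].astype(np.float32));print(r)
print(g[204:230,293:312])
# holes/head corners: white block top face
m=(g>200).astype(np.uint8);n,l,st,ce=cv2.connectedComponentsWithStats(m)
cs=[k for k in range(1,n) if st[k,4]>500];print(st[cs])
w=np.isin(l,[k for k in cs if 265<ce[k][0]<405 and 175<ce[k][1]<262]);ys,xs=np.where(w)
r=cv2.minAreaRect(np.c_[xs,ys].astype(np.float32));P=np.array([plane("top",p,100) for p in cv2.boxPoints(r)]);print(P,P.mean(0))
E
```

```text
(array([509.9, -18.2, 163.2]), np.float64(3.21718941910541)) [508.3 -17.7 166. ] [510.2 -21.5 166. ]
(array([552. , -18.5, 165.9]), np.float64(0.7642516327310797)) [551.7 -18.4 166. ] [552.4 -18.7 166. ]
(array([530.8, -18.5, 163.7]), np.float64(1.9713215361378196)) [529.7 -18.2 166. ] [530.7 -21.  166. ]
[297 208  10  20 115] [301.5 217.5]
((301.5, 217.5), (19.0, 9.0), 90.0)
[[224 244 244 244 244 244 244 244 244 244 244 244 244 244 244 244 242 207
  231]
 [223 243 244 244 243 231 228 228 228 230 238 244 244 244 244 245 242 208
  231]
 [222 244 245 244 234 175 159 162 161 169 205 243 245 245 245 245 242 210
  234]
 [221 244 245 243 210 135 125 128 130 130 155 237 245 245 245 245 243 212
  236]
 [217 243 244 241 184 127 121 124 124 121 137 225 244 244 244 244 241 210
  237]
 [191 220 223 214 145 121 121 124 122 120 120 192 229 234 235 234 228 194
  237]
 [151 156 159 148 108 116 120 122 125 120 105 141 184 230 235 234 229 195
  237]
 [152 216 217 187 131 119 124 125 124 121  95 116 153 229 243 244 241 209
  236]
 [169 240 238 218 149 122 124 125 127 118  84  92 138 218 239 243 241 209
[... 887 characters left out ...]
 205
  236]
 [171 242 243 220 130 125 122 122 120 117  86 110 126 172 162 216 220 215
  236]
 [175 243 244 235 146 122 110 101 100  94  78 102 117 162 224 242 241 219
  237]
 [197 243 245 243 223 212 165 107  95  95  96 110 148 225 243 244 242 220
  236]
 [222 244 244 244 244 242 228 151 120 121 124 143 178 242 244 244 242 217
  236]
 [231 244 245 245 244 244 242 219 155 144 165 220 229 244 244 244 242 214
  236]
 [233 244 245 245 245 245 244 242 227 224 231 243 244 245 245 245 242 216
  237]]
[[   0  105   65  136 3804]
 [ 272  180  129   78 5347]
 [ 461  222   28   41  551]]
[[ 436.8   46.5  100. ]
 [ 616.5   53.2  100. ]
 [ 624.1 -248.   100. ]
 [ 444.4 -249.1  100. ]] [530.5 -99.4 100. ]
```

arm_command --pt "17 -32 0 0 0 0.8 1" --pt "17 -32 0 0 0 0.8 1" --pt "17 -32 0 0 0 0.8 1" --pt "17 -32 0 0 0 0.8 1" --pt "17 -32 0 0 0 0.8 1" --pt "17 -32 0 0 0 0.8 1" --pt "17 -32 0 0 0 0.8 1" --pt "17 -32 0 0 0 0.8 1" --pt "17 -32 0 0 0 0.8 1" --pt "17 -32 0 0 0 0.8 1" --grip_force 10

```text
clock: 0.93
eef_pos: [356.7, 300.8, 404.6]
tcp_rot: [-3.141, -0.0, 2.991]
force: [1.2, -0.5, -0.2]
grip_width: 0.998
finger_force: 0.0
```

arm_command --pt "17 -32 0 0 0 0.8 1" --pt "17 -32 0 0 0 0.8 1" --pt "17 -32 0 0 0 0.8 1" --pt "17 -32 0 0 0 0.8 1" --pt "17 -32 0 0 0 0.8 1" --pt "17 -32 0 0 0 0.8 1" --pt "17 -32 0 0 0 0.8 1" --pt "17 -32 0 0 0 0.8 1" --pt "17 -32 0 0 0 0.8 1" --pt "17 -32 0 0 0 0.8 1"

```text
clock: 1.77
eef_pos: [526.7, -19.0, 404.5]
tcp_rot: [-3.142, -0.0, 3.131]
force: [0.6, -0.4, -0.0]
grip_width: 1.001
finger_force: 0.0
```

arm_command --pt "0 0 0 0 0 0 1" --pt "0 0 0 0 0 0 1" --pt "0 0 0 0 0 0 1"

```text
clock: 2.02
eef_pos: [526.0, -17.0, 404.2]
tcp_rot: [3.141, -0.001, 3.13]
force: [0.6, 0.7, -0.2]
grip_width: 1.0
finger_force: 0.0
```

```bash
python3 -c "
from h import *
o=observe();print(o)"
```

```text
{'clock': 2.0167, 'qpos': array([ 0.04478302,  0.25142538, -0.07416945,  1.87050089,  0.02083748,
        1.02182271,  1.52085434]), 'joint_velocities': array([-2.21626657e-02, -9.78662912e-03, -2.13758197e-02,  1.04866163e-02,
        2.43970382e-04,  9.51491928e-04,  1.27671022e-05]), 'effort': array([ 1.26837283e+00, -4.25136745e+01,  7.95328114e-01, -2.71934670e+01,
        1.98532362e-01,  4.67837497e-02,  2.49938853e-02]), 'eef_pos': array([525.9928498 , -16.95308493, 404.1722742 ]), 'tcp_rot': array([ 3.14098662e+00, -1.42159333e-03,  3.12961338e+00]), 'force': array([ 0.62378925,  0.67551254, -0.17680558]), 'torque': array([ 0.07416714, -0.02822609,  0.00421625]), 'finger_force': 0.0, 'grip_width': 1.0001882932632766}
```

arm_command --pt "4 -2 -15 0 0 0 1" --pt "0 0 -15 0 0 0 1" --pt "0 0 -15 0 0 0 1" --pt "0 0 -15 0 0 0 1" --pt "0 0 -15 0 0 0 1" --pt "0 0 -15 0 0 0 1" --pt "0 0 0 0 0 0 1" --pt "0 0 0 0 0 0 1"

```text
clock: 2.68
eef_pos: [529.6, -17.7, 314.2]
tcp_rot: [3.141, -0.002, 3.132]
force: [0.3, -0.6, 0.3]
grip_width: 0.999
finger_force: 0.0
```

```bash
python3 - <<'E'
from h import *
s=vision.capture("side");t=vision.capture("top")
a=cv2.resize(s[130:220,230:330],None,fx=4,fy=4,interpolation=0);b=cv2.resize(t[170:260,250:350],None,fx=4,fy=4,interpolation=0)
cv2.imwrite("pics/c1.png",np.hstack([a,b]));print(observe()["eef_pos"])
E
```

```text
[530.55450697 -18.37666788 315.63444319]
```

View pics/c1.png

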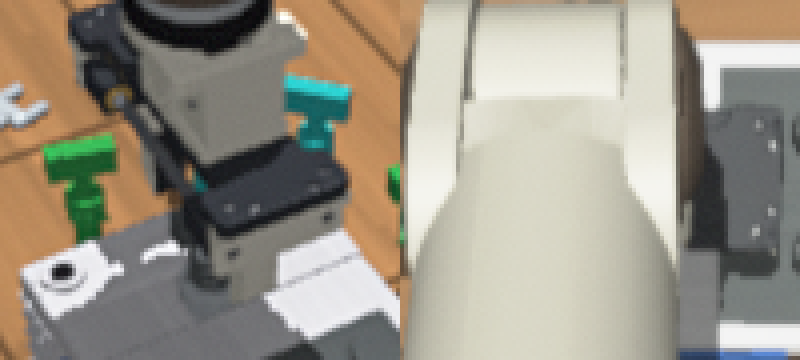

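The fingers straddle the bar: the near finger hides the screw at crop (230,250), with the boss below it. Nothing is being touched, so I'll close.

arm_command --pt "0 0 0 0 0 0 0" --pt "0 0 0 0 0 0 0" --pt "0 0 0 0 0 0 0" --pt "0 0 0 0 0 0 0" --pt "0 0 0 0 0 0 0" --pt "0 0 0 0 0 0 0" --pt "0 0 0 0 0 0 0" --pt "0 0 0 0 0 0 0" --grip_force 6

```text
clock: 3.45
eef_pos: [530.3, -19.3, 314.7]
tcp_rot: [3.142, -0.0, 3.13]
force: [-0.2, 0.2, -1.1]
grip_width: 0.471
finger_force: 0.0
```

arm_command --pt "0 0 0 0 0 0 0" --pt "0 0 0 0 0 0 0" --pt "0 0 0 0 0 0 0" --pt "0 0 0 0 0 0 0" --pt "0 0 0 0 0 0 0" --pt "0 0 0 0 0 0 0" --pt "0 0 0 0 0 0 0" --pt "0 0 0 0 0 0 0"

```text
clock: 4.12
eef_pos: [530.4, -19.2, 314.7]
tcp_rot: [3.141, 0.0, 3.13]
force: [0.3, -0.4, -0.9]
grip_width: 0.154
finger_force: 6.0
```

arm_command --pt "0 0 -1 0 0 7 0" --pt "0 0 0 0 0 7 0" --pt "0 0 0 0 0 7 0" --pt "0 0 0 0 0 7 0" --pt "0 0 0 0 0 7 0" --pt "0 0 0 0 0 7 0" --pt "0 0 0 0 0 7 0" --pt "0 0 0 0 0 7 0" --pt "0 0 0 0 0 0 0"

```text
clock: 4.87
eef_pos: [530.5, -18.5, 314.4]
tcp_rot: [-3.142, 0.001, -2.171]
force: [-1.4, 2.4, 6.5]
grip_width: 0.155
finger_force: 6.0
```

arm_command --pt "0 0 0 0 0 5 0" --pt "0 0 0 0 0 5 0" --pt "0 0 0 0 0 5 0" --pt "0 0 0 0 0 0 0"

```text
clock: 5.2
eef_pos: [530.1, -19.1, 314.0]
tcp_rot: [3.141, 0.002, -1.914]
force: [-0.3, 2.7, 6.7]
grip_width: 0.152
finger_force: 6.0
```

arm_command --pt "0 0 0 0 0 5 0" --pt "0 0 0 0 0 5 0" --pt "0 0 0 0 0 5 0" --pt "0 0 0 0 0 0 0"

```text
clock: 5.53
eef_pos: [529.8, -20.3, 312.2]
tcp_rot: [3.138, 0.003, -1.655]
force: [-0.1, -0.0, -3.9]
grip_width: 0.156
finger_force: 6.0
```

The vertical force flipped from +6.7 N to -3.9 N, so the screw now hangs in the fingers and has reached the mouth. I'll turn a little further in, then let it down.

arm_command --pt "0 0 0 0 0 6 0" --pt "0 0 -1 0 0 6 0" --pt "0 0 -1 0 0 0 0" --pt "0 0 -1 0 0 0 0" --pt "0 0 0 0 0 0 0"

```text
clock: 5.95
eef_pos: [529.9, -19.2, 309.2]
tcp_rot: [3.138, 0.0, -1.448]
force: [0.5, 0.2, -3.3]
grip_width: 0.152
finger_force: 6.0
```

arm_command --pt "0 0 -1 0 0 0 0" --pt "0 0 -1 0 0 0 0" --pt "0 0 0 0 0 0 0"

```text
clock: 6.2
eef_pos: [529.8, -18.9, 309.4]
tcp_rot: [3.141, -0.005, -1.443]
force: [-2.1, 0.7, -3.9]
grip_width: 0.153
finger_force: 6.0
```

arm_command --pt "0 0 -1 0 0 0 0" --pt "0 0 0 0 0 0 0" --pt "0 0 0 0 0 0 0"

```text
clock: 6.45
eef_pos: [530.0, -19.3, 308.0]
tcp_rot: [3.141, -0.002, -1.443]
force: [-3.3, -0.1, -1.7]
grip_width: 0.153
finger_force: 6.0
```

arm_command --pt "0 0 -1 0 0 0 0" --pt "0 0 0 0 0 0 0" --pt "0 0 0 0 0 0 0"

```text
clock: 6.7
eef_pos: [530.4, -19.3, 307.0]
tcp_rot: [-3.142, -0.0, -1.443]
force: [-5.0, -0.5, 2.9]
grip_width: 0.153
finger_force: 6.0
```

Now +2.9 N: the screw has bottomed about 6 mm down. I'll open briefly so it settles freely, take pictures as a check, then regrip.

arm_command --pt "0 0 0 0 0 0 0.4" --pt "0 0 0 0 0 0 0.4" --pt "0 0 0 0 0 0 0.4" --pt "0 0 0 0 0 0 0.4" --pt "0 0 0 0 0 0 0.4" --pt "0 0 0 0 0 0 0.4" --pt "0 0 0 0 0 0 0.4" --pt "0 0 0 0 0 0 0.4"

```text
clock: 7.37
eef_pos: [530.4, -19.3, 306.7]
tcp_rot: [-3.142, -0.0, -1.443]
force: [0.4, -0.1, 0.1]
grip_width: 0.399
finger_force: 0.0
```

```bash
python3 - <<'E'
from h import *
s=vision.capture("side")
cv2.imwrite("pics/c2.png",cv2.resize(s[140:220,240:340],None,fx=7,fy=7,interpolation=0));o=observe();print(o["eef_pos"],o["qpos"][6],o["force"])
E
```

```text
[530.35338091 -19.29519194 306.72366311] 2.5620989854850906 [-0.62623724  0.26735058 -0.26888412]
```

View pics/c2.png

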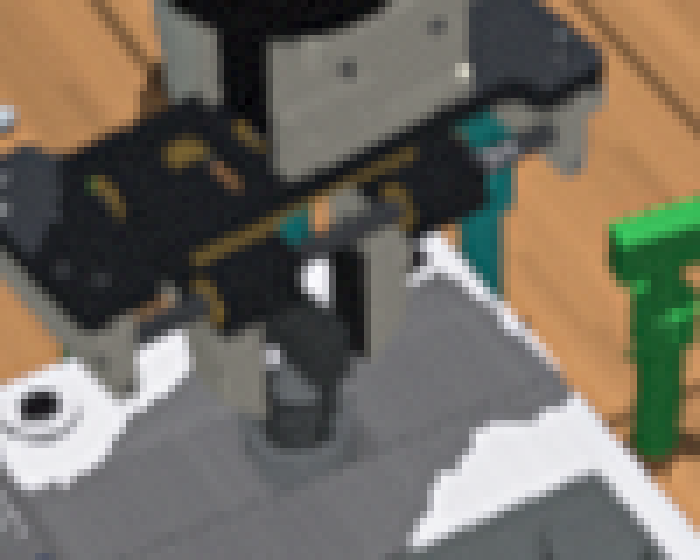

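The picture shows the bar between the open fingers around crop (310,330), with the shank seated in the boss at (295,430). Joint 7 is near its limit, so I'll check all the joints.

```bash
python3 -c "
from h import *
print(observe()['qpos'].round(3))"
```

```text
[ 0.898  0.77  -1.26   1.919  0.833  1.11   2.562]
```

arm_command --pt "0 0 0.5 0 0 0 0" --pt "0 0 0 0 0 0 0" --pt "0 0 0 0 0 0 0" --pt "0 0 0 0 0 0 0" --pt "0 0 0 0 0 0 0" --pt "0 0 0 0 0 0 0" --pt "0 0 0 0 0 0 0" --pt "0 0 0 0 0 0 0" --grip_force 10

```text
clock: 8.08
eef_pos: [530.1, -19.2, 307.2]
tcp_rot: [3.141, -0.0, -1.443]
force: [-2.0, -0.2, 2.1]
grip_width: 0.153
finger_force: 10.0
```

arm_command --pt "0 0 0 0 0 -5 0" --pt "0 0 -0.1 0 0 -5 0" --pt "0 0 -0.1 0 0 -5 0" --pt "0 0 -0.1 0 0 -5 0" --pt "0 0 -0.1 0 0 -5 0" --pt "0 0 -0.1 0 0 -5 0" --pt "0 0 0 0 0 0 0"

```text
clock: 8.67
eef_pos: [529.9, -19.2, 306.6]
tcp_rot: [3.141, -0.001, -1.969]
force: [-3.0, 0.4, -0.8]
grip_width: 0.151
finger_force: 10.0
```

```bash
python3 -c "
from h import *
o=observe();print(o['qpos'].round(3),o['torque'])"
```

```text
[ 0.85   0.69  -1.159  1.921  0.742  1.044  2.105] [ 0.25640019  0.68039792 -0.01994438]
```

arm_command --pt "0 0 -0.13 0 0 -6 0" --pt "0 0 -0.13 0 0 -6 0" --pt "0 0 -0.13 0 0 -6 0" --pt "0 0 -0.13 0 0 -6 0" --pt "0 0 -0.13 0 0 -6 0" --pt "0 0 -0.13 0 0 -6 0" --pt "0 0 -0.13 0 0 -6 0" --pt "0 0 -0.13 0 0 -6 0" --pt "0 0 -0.13 0 0 -6 0" --pt "0 0 -0.13 0 0 -6 0"

```text
clock: 9.5
eef_pos: [529.7, -18.9, 305.1]
tcp_rot: [3.141, -0.002, -3.015]
force: [-3.1, 1.6, 0.5]
grip_width: 0.158
finger_force: 10.0
```

arm_command --pt "0 0 -0.13 0 0 -6 0" --pt "0 0 -0.13 0 0 -6 0" --pt "0 0 -0.13 0 0 -6 0" --pt "0 0 -0.13 0 0 -6 0" --pt "0 0 -0.13 0 0 -6 0" --pt "0 0 -0.13 0 0 -6 0" --pt "0 0 -0.13 0 0 -6 0" --pt "0 0 -0.13 0 0 -6 0" --pt "0 0 -0.13 0 0 -6 0" --pt "0 0 0 0 0 0 0"

```text
clock: 10.33
eef_pos: [529.7, -18.9, 303.8]
tcp_rot: [-3.14, -0.001, 2.327]
force: [-3.6, 1.6, 0.2]
grip_width: 0.15
finger_force: 10.0
```

```bash
python3 -c "
from h import *
o=observe();print(o['qpos'].round(3),o['torque'])"
```

```text
[ 0.557  0.482 -0.712  1.931  0.405  0.878  0.392] [ 0.23541608  0.78150389 -0.05007617]
```

arm_command --pt "0 0 -0.13 0 0 -6 0" --pt "0 0 -0.13 0 0 -6 0" --pt "0 0 -0.13 0 0 -6 0" --pt "0 0 -0.13 0 0 -6 0" --pt "0 0 -0.13 0 0 -6 0" --pt "0 0 -0.13 0 0 -6 0" --pt "0 0 -0.13 0 0 -6 0" --pt "0 0 -0.13 0 0 -6 0" --pt "0 0 -0.13 0 0 -6 0" --pt "0 0 -0.13 0 0 -6 0"

```text
clock: 11.17
eef_pos: [529.8, -19.0, 302.5]
tcp_rot: [-3.14, 0.001, 1.281]
force: [-2.9, 1.4, 1.2]
grip_width: 0.15
finger_force: 10.0
```

arm_command --pt "0 0 -0.13 0 0 -6 0" --pt "0 0 -0.13 0 0 -6 0" --pt "0 0 -0.13 0 0 -6 0" --pt "0 0 -0.13 0 0 -6 0" --pt "0 0 -0.13 0 0 -6 0" --pt "0 0 -0.13 0 0 -6 0" --pt "0 0 -0.13 0 0 -6 0" --pt "0 0 -0.13 0 0 -6 0" --pt "0 0 -0.13 0 0 -6 0" --pt "0 0 0 0 0 0 0"

```text
clock: 12.0
eef_pos: [530.1, -18.8, 301.4]
tcp_rot: [-3.141, 0.001, 0.34]
force: [-2.3, 0.3, -0.2]
grip_width: 0.151
finger_force: 10.0
```

```bash
python3 -c "
from h import *
o=observe();print(o['qpos'].round(3),o['torque'])"
```

```text
[ 0.207  0.403 -0.27   1.943  0.144  0.815 -1.373] [0.08904582 0.64842843 0.05559158]
```

arm_command --pt "0 0 -0.13 0 0 -6 0" --pt "0 0 -0.13 0 0 -6 0" --pt "0 0 -0.13 0 0 -6 0" --pt "0 0 -0.13 0 0 -6 0" --pt "0 0 -0.13 0 0 -6 0" --pt "0 0 -0.13 0 0 -6 0" --pt "0 0 -0.13 0 0 -6 0" --pt "0 0 -0.13 0 0 -6 0" --pt "0 0 -0.13 0 0 -6 0" --pt "0 0 0 0 0 0 0"

```text
clock: 12.83
eef_pos: [530.2, -19.1, 300.4]
tcp_rot: [3.141, 0.0, -0.602]
force: [-1.9, 0.5, 0.5]
grip_width: 0.152
finger_force: 10.0
```

```bash
python3 -c "
from h import *
o=observe();print(o['qpos'].round(3),o['torque'])"
```

```text
[ 0.041  0.392 -0.067  1.949  0.036  0.802 -2.219] [0.06092797 0.66038801 0.05727034]
```

arm_command --pt "0 0 -0.13 0 0 -6 0" --pt "0 0 -0.13 0 0 -6 0" --pt "0 0 0 0 0 0 0"

```text
clock: 13.08
eef_pos: [530.2, -19.3, 300.1]
tcp_rot: [3.141, 0.0, -0.81]
force: [-2.0, 0.4, -0.1]
grip_width: 0.147
finger_force: 10.0
```

```bash
python3 -c "
from h import *
o=observe();print(o['qpos'].round(3),o['torque'])"
```

```text
[ 0.004  0.391 -0.022  1.951  0.012  0.8   -2.406] [0.00178111 0.66153909 0.01123323]
```

324° done and joint 7 is close to its limit. I'll regrip after a half turn back to finish the last 36°.

arm_command --pt "0 0 0 0 0 0 0.85" --pt "0 0 0 0 0 0 0.85" --pt "0 0 0 0 0 0 0.85" --pt "0 0 0 0 0 0 0.85" --pt "0 0 0 0 0 0 0.85" --pt "0 0 0 0 0 0 0.85" --pt "0 0 0 0 0 0 0.85" --pt "0 0 0 0 0 0 0.85" --pt "0 0 0 0 0 0 0.85" --pt "0 0 0 0 0 0 0.85"

```text
clock: 13.92
eef_pos: [530.3, -19.3, 300.4]
tcp_rot: [3.142, -0.0, -0.814]
force: [-0.1, 0.3, -0.3]
grip_width: 0.818
finger_force: 0.0
```

arm_command --pt "0 0 0 0 0 0 0.85" --pt "0 0 0 0 0 0 0.85" --pt "0 0 0 0 0 0 0.85" --pt "0 0 0 0 0 0 0.85" --pt "0 0 0 0 0 0 0.85" --pt "0 0 0 0 0 0 0.85"

```text
clock: 14.42
eef_pos: [530.3, -19.3, 300.3]
tcp_rot: [3.142, -0.0, -0.814]
force: [0.3, -0.4, -0.1]
grip_width: 0.849
finger_force: 0.0
```

arm_command --pt "0 0 0 0 0 6 0.85" --pt "0 0 0 0 0 6 0.85" --pt "0 0 0 0 0 6 0.85" --pt "0 0 0 0 0 6 0.85" --pt "0 0 0 0 0 6 0.85" --pt "0 0 0 0 0 6 0.85" --pt "0 0 0 0 0 6 0.85" --pt "0 0 0 0 0 6 0.85" --pt "0 0 0 0 0 6 0.85" --pt "0 0 0 0 0 6 0.85"

```text
clock: 15.25
eef_pos: [530.3, -19.3, 300.4]
tcp_rot: [3.142, -0.0, 0.238]
force: [-0.7, -0.0, 0.2]
grip_width: 0.847
finger_force: 0.0
```

arm_command --pt "0 0 0 0 0 6 0.85" --pt "0 0 0 0 0 6 0.85" --pt "0 0 0 0 0 6 0.85" --pt "0 0 0 0 0 6 0.85" --pt "0 0 0 0 0 6 0.85" --pt "0 0 0 0 0 6 0.85" --pt "0 0 0 0 0 6 0.85" --pt "0 0 0 0 0 6 0.85" --pt "0 0 0 0 0 6 0.85" --pt "0 0 0 0 0 6 0.85"

```text
clock: 16.08
eef_pos: [530.3, -19.4, 300.4]
tcp_rot: [3.142, 0.0, 1.285]
force: [0.9, -0.0, -0.2]
grip_width: 0.85
finger_force: 0.0
```

arm_command --pt "0 0 0 0 0 6 0.85" --pt "0 0 0 0 0 6 0.85" --pt "0 0 0 0 0 6 0.85" --pt "0 0 0 0 0 6 0.85" --pt "0 0 0 0 0 6 0.85" --pt "0 0 0 0 0 6 0.85" --pt "0 0 0 0 0 6 0.85" --pt "0 0 0 0 0 6 0.85" --pt "0 0 0 0 0 6 0.85" --pt "0 0 0 0 0 6 0.85"

```text
clock: 16.92
eef_pos: [530.3, -19.5, 300.4]
tcp_rot: [-3.142, 0.0, 2.332]
force: [0.8, -0.2, 0.5]
grip_width: 0.849
finger_force: 0.0
```

arm_command --pt "0 0 0 0 0 0 0.4" --pt "0 0 0 0 0 0 0.4" --pt "0 0 0 0 0 0 0.4" --pt "0 0 0 0 0 0 0.4" --pt "0 0 0 0 0 0 0.4" --pt "0 0 0 0 0 0 0.4" --pt "0 0 0 0 0 0 0.4" --pt "0 0 0 0 0 0 0.4"

```text
clock: 17.58
eef_pos: [530.4, -19.2, 300.4]
tcp_rot: [3.142, 0.0, 2.327]
force: [-0.4, 0.4, 1.1]
grip_width: 0.407
finger_force: 0.0
```

```bash
python3 - <<'E'
from h import *
s=vision.capture("side")
cv2.imwrite("pics/c3.png",cv2.resize(s[140:220,240:340],None,fx=7,fy=7,interpolation=0));o=observe();print(o["eef_pos"],o["qpos"],o["force"])
E
```

```text
[530.3134244  -19.22894799 300.38055742] [ 0.55555177  0.48783363 -0.71083418  1.93250446  0.41167487  0.87005003
  0.38717046] [-0.80482869  0.1328108  -0.49439599]
```

View pics/c3.png

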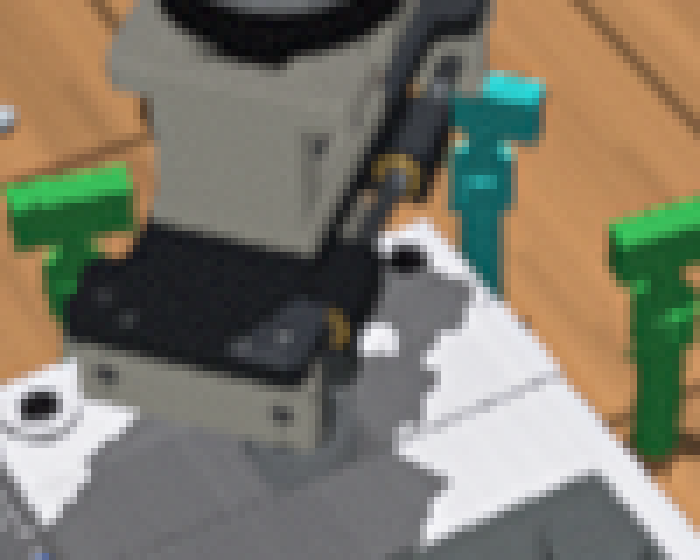

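The near finger hides the screw, with the boss visible at crop (300,450). All is clear, so I'll regrip and finish.

arm_command --pt "0 0 0 0 0 0 0" --pt "0 0 0 0 0 0 0" --pt "0 0 0 0 0 0 0" --pt "0 0 0 0 0 0 0" --pt "0 0 0 0 0 0 0" --pt "0 0 0 0 0 0 0" --pt "0 0 0 0 0 0 0" --pt "0 0 0 0 0 0 0"

```text
clock: 18.3
eef_pos: [530.2, -19.4, 300.3]
tcp_rot: [-3.141, -0.0, 2.327]
force: [-0.7, 0.0, -0.8]
grip_width: 0.148
finger_force: 10.0
```

arm_command --pt "0 0 -0.13 0 0 -6 0" --pt "0 0 -0.13 0 0 -6 0" --pt "0 0 -0.13 0 0 -6 0" --pt "0 0 -0.13 0 0 -6 0" --pt "0 0 -0.13 0 0 -6 0" --pt "0 0 -0.13 0 0 -6 0" --pt "0 0 0 0 0 0 0" --pt "0 0 0 0 0 0 0" --pt "0 0 0 0 0 0 0" --pt "0 0 0 0 0 0 0"

```text
clock: 19.13
eef_pos: [529.9, -19.6, 299.4]
tcp_rot: [-3.14, 0.0, 1.701]
force: [-3.3, -1.2, 2.7]
grip_width: 0.156
finger_force: 10.0
```

arm_command --pt "0 0 0 0 0 0 0" --pt "0 0 0 0 0 0 0" --pt "0 0 0 0 0 0 0" --pt "0 0 0 0 0 0 0" --pt "0 0 0 0 0 0 0" --pt "0 0 0 0 0 0 0"

```text
clock: 19.63
eef_pos: [530.0, -19.5, 299.4]
tcp_rot: [-3.14, 0.0, 1.699]
force: [-4.6, -3.1, 2.8]
grip_width: 0.153
finger_force: 10.0
```

```bash
python3 -c "
from workcell import sign_off
print(sign_off())"
```

```text
the job is handed in; nothing more can be done
None
```

I handed the job in after 19.6 s. The screw dropped about 6 mm into the thread and was turned one full turn clockwise, and the gripper still holds its bar head at 10 N. By tool height and force it sits about 14 mm below its start; the fingers hid it from the camera at the end, and `sign_off` returned no verdict.

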